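# Clamp a circuit module in the bench fixture with the ratchet knob

### The arm

A 7-joint arm with a two-finger parallel gripper is mounted at the origin on the work surface. World frame = base frame: x ahead of the robot, y to its left, z up, the work surface at z = 0. Lengths are in m, angles in rad, forces in N, time in s.
With the tool pointing down it reaches from about 0.425 to 0.925 m from the base axis. Payload 6.8 kg.
Tool frame: the origin (TCP) lies midway between the tips of the shut fingers; the grasp point (between the pads) lies 19 mm behind it; z points along the fingers, y is the line along which they close (so a half turn about z gives the same grasp; the last joint's range is limited). The gripper opens to 85 mm and grips with 20 to 120 N. Pads are 22 mm wide; open, the fingers measure 114 mm over their backs; the gripper's body (76 mm by 85 mm) begins 54 mm behind the grasp point. The pads swing forward as they close: fully open they stand 13 mm farther back than shut.
Start: joints at [1.057, 0.477, 0.022, 1.555, -0.011, 1.109, -0.083], TCP at [0.266, -0.62, 0.231] pointing down, gripper open.
Joint ranges: [-2.96, 2.96], [-0.34, 2.1], [-1.41, 1.46], [0.24, 2.44], [-1.37, 4.51], [0.17, 1.92], [-2.96, 2.96]. Speed limits (rad/s): [2.39, 2.39, 3.14, 3.14, 3.14, 3.14, 3.14].

### API

Orientations are given as a unit quaternion [x, y, z, w].
In Python, from cell import r gives the robot as it stands.
- The arm moves only by the tool carry_out, never from a script. Its argument "commands" is a list of rows, each a list of 3 entries, a list of its own where there are three numbers: the shift along the tool's x, y, z in m, then the turn about the tool's z in degrees, then the closure in counts, from 0 (fully open) to 255 (shut). In form: [[[x, y, z], turn, claw], ...]. A call has 1 to 8 rows; each row shifts and turns the commanded pose from where the row before left it, along the tool's axes as they then stand; what a row does not reach is not made up. A row lasts 1/10 s, in which the tool goes at most 50 mm and 8.59 degrees, less where a joint would pass 70% of its speed; a pose out of reach is approached as far as the arm can. A call is refused whole if a number of a shift passes 0.05 or a number of a turn 8.59, either way. A call with a gripper value outside its range is refused whole. The fingers move at their own pace and stop on an object; "squeeze" is the grip in N (left out, the last holds). Time passes only in rows, so rows that do not move let the fingers close. It gives the time, the measured TCP pose, the force, the opening and the grip force at its end, in the units of the state.
- r.get_state(): the state, without advancing time (a new reading comes with each control period).
- r.camera(name): name is "scene" or "side" or "wrist"; returns the picture (420x560x3 uint8, blue, green, red); there is no depth.
- r.camera_model(name): a dict with "mtx" (3x3 intrinsics, pixels), "T" (4x4, takes a point from camera to world coordinates). Camera axes: x right, y up, looking along -z (the intrinsics and any distortion apply to the point x, -y, -z); pixel columns grow to the right and rows downward; lengths in m; the calibration is good to about 2 mm. A picture is of the moment at which its call begins: read the wrist's pose just before it. camera_model takes no time and is no camera call; for the wrist camera it gives the pose at the moment of the call.
- r.job_done(): hands the job in; it is judged then, once.
The state is a dict: "clock": time; "joint_pos": joint angles; "qd": joint speeds; "joint_torque": joint torques, N m; "eef_pos": TCP position; "tcp_rot": TCP orientation; "ft_force": force on the tool from outside, world axes, zero at the start; "torque": the same for the moment, N m; "finger_gap": opening from 0.0 (shut) to 1.0 (fully open); "gripper_force": force on a finger pad.
Only numpy, scipy, OpenCV 4.12 (cv2) and the standard library are available. Lean on these libraries where they do the work, as an engineer would, in place of code of your own. Each camera call takes 0.05 s, during which the arm holds its last target. There are 200 camera calls.

### The job

Put the ivory circuit module (the one with the yellow-topped round boss) on the bed of the blue clamping fixture, boss end towards the post, and slide it gently between the guides until it is fully home against the orange stop. Then turn the black ratchet knob on top of the fixture clockwise, seen from above, until it slips and clicks: one full click, at most two. Leave the module clamped, let go, and leave everything else on the bench where it is.

Things in the scene. Friction and masses are not known exactly. Their poses are not given: they have to be found in the camera images.
- module: circuit module, loose, 0.25 to 0.42 kg: ivory tray 150 mm long (x), 60 wide (y), 20 high, upright sides, green board on top; heat sink 34 x 50 mm, to 38 mm high, at x = -43 mm; connectors to 28 mm high at x = -67. Origin: centre of underside; +x to the boss end. Mass centre near x = -5 mm. Gripped across its width near x = -47 mm the gripper stays clear of arm and guides
- boss (a point): centre of the yellow top of the module's round aluminium boss (28 mm across), at x = +45 mm on the module's centre line, 28 mm above its underside; with the module home it lies under the clamp foot
- module_nose (a point): the middle of the module's flat front end, 75 mm ahead of its origin, 11 mm above its underside
- fixture: clamping fixture, screwed down: aluminium bed 12 mm thick, 130 wide (y), from x = -160 to +100 mm. Origin: bench level, on the centre line; the module slides in along +x. Blue post behind the stop; from it a blue arm, 44 mm wide, 62 to 80 mm above the bench, overhangs back to x = +3 mm and carries knob and foot on a vertical axis at x = +30, y = 0. Module home: its origin at x = -15, z = 12 mm
- guides (a point): point on the bed midway between the guides' flared mouths (fixture x = -39 mm). Two dark guides stand 12 mm above the bed: mouths 84 mm apart, narrowing to 64 mm at fixture x = -15 mm, then parallel to x = +55 mm (module 60 wide). Axes as the fixture's
- home (a point): point on the stop's face where module_nose is when the module is fully home (x = 60, y = 0, z = 23 mm in the fixture's frame). Axes as the fixture's
- stop: orange stop, 6 mm thick, 56 wide, 22 high, rigid, fixed to the bed, face at fixture x = +60 mm. Origin: bottom centre of its face. Push the module on it with less than 15 N
- foot: clamp foot, black disc 24 mm across on a steel quill below the arm, springy (about 10 N per mm). Origin: centre of its underside. At the start it hangs 3 to 7 mm higher than the boss of a module on the bed. Turning the collar clockwise lowers it 6 mm per rad once the play is taken up; it stays where left
- knob_base (a point): underside of the knob on its axis, 88 mm up; 2 mm below it is a steel collar, 60 mm across, with a red tick in line with the red bar on the knob's top until the ratchet slips; each click (30 degrees) carries the bar on past the tick. The rubber grip sleeve twists elastically, 1.5 N m per rad, so torque read at rest is that of turning
- knob_axis (a point): centre of the top of the black ratchet knob, 122 mm up, on its vertical axis (fixture x = +30 mm). Round, 44 mm across, 34 high, stays at its height. Clockwise from above: 0.1 to 1.6 rad of unseen thread play (0.05 N m), 0.6 to 1.2 rad at 0.25 to 0.3 N m till the foot lands, 0.3 to 0.7 rad with torque rising to 0.35 to 0.48 N m, then a click: torque drops 0.1 or more
- counter (a joint): fine click counter, a white disc 12 mm across in the middle of the knob's top, 2 mm proud: turns 0.004 rad per rad of ratchet slip (0.002 rad a click), too little to read. Watch the torque on the knob instead. After the drop, 0.2 rad more of the hand settles the ratchet in its tooth, well short of the next click
- module_b: the other, grey circuit module with blue board and black heat sink, 150 x 60 x 38 mm, no boss; a bystander. Origin: centre of its underside
- screwdriver: red-handled screwdriver lying on the mat, 180 mm long; a bystander. Origin: centre of its underside
- solder_reel: metal reel standing on its flange, 60 mm across, 40 mm high; a bystander. Origin: centre of its underside
- flux_jar: jar with blue cap, 48 mm across, 70 mm high; a bystander. Origin: centre of its underside
- terminal_block: green terminal block 50 x 20 x 18 mm; a bystander. Origin: centre of its underside
- brush: small brush lying at the left edge of the mat; a bystander. Origin: centre of its underside
Things that resemble listed ones, but are neither listed nor needed, are in the scene too. There is more than one size of the module; the one meant has the size given above.

How it is judged:
On the way, in this order (a step that is already met when the one before it is completed fails the run):
1. the module lies flat on the bed, home against the stop (x of module_nose in the frame of home between -0.0025 and 0.0025 m and horizontal distance between module_nose and home below 0.006 m and angle between the x axis of module and the x axis of fixture, either way round below 0.08 rad and angle between module's own z axis and vertical below 0.06 rad and distance between module_nose and home below 0.007 m), for 0.2 s.
2. the knob has clicked over at least one tooth with the foot pressing on the module, still home (all of step 1 and value of joint counter above 0.0011 rad and contact force between foot and module above 8 N), for 0.2 s.
At the end, for the whole second after the job is handed in: the module lies flat on the bed, square, its nose within 2.5 mm of the stop (6 mm overall), at rest; the foot presses on it with over 8 N; the knob has slipped one to two clicks (0.28 to 1.35 rad) (all of step 2 and value of joint counter below 0.0054 rad and linear speed of module below 0.02 m/s); the robot touches nothing.
It fails at once if the knob ratchets on past two clicks (slip over 1.35 rad) (value of joint counter above 0.0054 rad).
It fails at once if the module is shoved against the stop with more than 15 N (contact force between module and stop above 15 N).
It fails at once if a bystander is moved by more than 20 mm (distance of any of module_b, screwdriver, solder_reel, flux_jar, terminal_block, brush from where it was at the start of the episode above 0.02 m).
It also fails if it takes over 72 s, if anything falls off the work surface, if the arm or the gripper's body presses on something with over 40 N, if the wrist force passes 120 N, or if a joint passes its speed limit or range.

## Working session

There is one attempt and no reset: what is moved stays moved. The work goes in short steps, Python scripts to look and compute and a tool call to move; the robot and the scene stay as the last step left them, time stands still between calls to the robot, and variables do not carry over. Pictures are saved under pics/ and viewed, at most 10 in all, crops included, and the job is handed in when it is done.

Besides the shell and the picture viewer there is one more tool, called by a JSON object that holds its "api" and its "payload", one argument or row to a line. carry_out: Moves the arm, as the interface text tells. Its arguments: {"type":"object","properties":{"commands":{"type":"array","items":{"type":"array"}},"squeeze":{"type":"number"}},"required":["commands"]}

```bash
ls; mkdir -p pics
python3 - <<'E'
from cell import r
import cv2,numpy as np
s=r.get_state(); print(s)
for n in("scene","side"):
    im=r.camera(n); cv2.imwrite(f"pics/{n}0.png",im); m=r.camera_model(n); print(n,{k:np.round(v,4).tolist() if not isinstance(v,str) else v for k,v in m.items()})
E
```

```text
pics
{'clock': 0.0, 'joint_pos': array([ 1.05689218,  0.47778822,  0.02236402,  1.55650123, -0.01149562,
        1.10932352, -0.08307758]), 'qd': array([ 6.88604827e-04, -6.05247381e-04, -1.97994892e-05,  4.91565612e-04,
        6.54977126e-04, -1.37057155e-04, -2.49762246e-04]), 'joint_torque': array([ 8.84221263e-04, -5.96445358e+01,  1.60784896e+00, -2.81198269e+01,
        1.23232801e-02,  9.36555531e-03,  1.33321117e-05]), 'eef_pos': array([ 0.2661827 , -0.61961873,  0.23031317]), 'tcp_rot': array([ 9.79483054e-01,  2.01524324e-01, -2.66489660e-04, -9.07576752e-04]), 'ft_force': array([0.37707871, 0.5265468 , 1.1922585 ]), 'torque': array([ 0.01089039,  0.0529393 , -0.04344507]), 'gripper_force': 0.0, 'finger_gap': 1.0005758303977925}
scene {'mtx': [[464.9877, 0.0, 276.5641], [0.0, 464.9877, 215.5411], [0.0, 0.0, 1.0]], 'T': [[0.5101, -0.6713, 0.5377, 1.3722], [0.8601, 0.4041, -0.3114, -0.4815], [-0.0082, 0.6213, 0.7835, 1.3238], [0.0, 0.0, 0.0, 1.0]]}
side {'mtx': [[462.1456, 0.0, 283.9169], [0.0, 462.1456, 208.1203], [0.0, 0.0, 1.0]], 'T': [[-0.8152, 0.3446, -0.4656, -0.0468], [-0.5788, -0.4532, 0.678, 0.8913], [0.0227, 0.8221, 0.5689, 0.8148], [0.0, 0.0, 0.0, 1.0]]}
```

View pics/scene0.png

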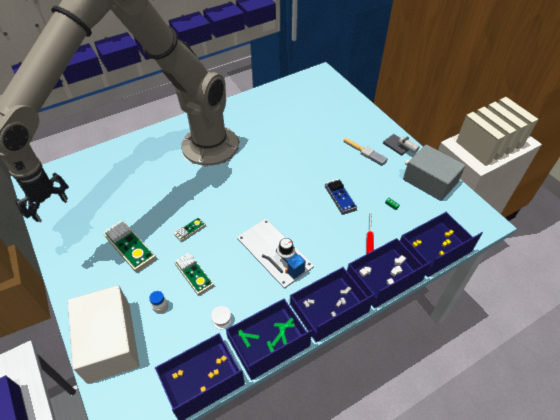

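View pics/side0.png

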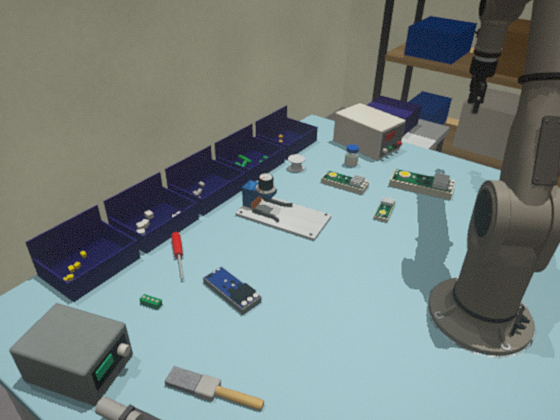

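The three ivory candidates in the scene view are at (130,246) large, (190,228) small and (195,273) medium. The fixture is at (275,252), with its post towards (297,265). I'll measure their sizes with rays and enlarge the area in one crop.

```bash
cat > h.py <<'E'
from cell import r
import cv2,numpy as np
def ray(n,uv,m=None):
    m=m or r.camera_model(n); K,T=np.array(m["mtx"]),np.array(m["T"])
    d=np.linalg.inv(K)@[uv[0],uv[1],1]; return T[:3,3],T[:3,:3]@(d*[1,-1,-1])
def onplane(n,uv,z,m=None):
    o,d=ray(n,uv,m); return o+d*(z-o[2])/d[2]
def tri(a,b):
    (o1,d1),(o2,d2)=a,b
    s=np.linalg.lstsq(np.c_[d1,-d2],o2-o1,rcond=None)[0]
    return (o1+d1*s[0]+o2+d2*s[1])/2
def proj(p,m):
    K,T=np.array(m["mtx"]),np.array(m["T"]); c=T[:3,:3].T@(np.asarray(p)-T[:3,3]); q=K@(c*[1,-1,-1]); return q[:2]/q[2]
def blobs(im,lo,hi,amin=8):
    hsv=cv2.cvtColor(im,cv2.COLOR_BGR2HSV); k=cv2.inRange(hsv,lo,hi)
    n,l,s,c=cv2.connectedComponentsWithStats(k)
    return [(c[i],s[i],(l==i).astype(np.uint8)) for i in range(1,n) if s[i][4]>=amin]
E
python3 - <<'E'
from h import *
im=cv2.imread("pics/scene0.png")
cv2.imwrite("pics/crop1.png",cv2.resize(im[205:300,95:325],None,fx=3.4,fy=3.4,interpolation=cv2.INTER_CUBIC))
for n in("scene","side"):
    im=cv2.imread(f"pics/{n}0.png")
    for nm,lo,hi in(("yellow",(22,120,120),(34,255,255)),("green",(45,90,20),(85,255,255)),("orange",(5,120,80),(18,255,255))):
        for c,s,k in blobs(im,lo,hi,12):
            if n=="scene" and not(90<c[0]<330 and 200<c[1]<300):continue
            p=np.argwhere(k)[:,::-1]; q=np.array([onplane(n,x,0.022)[:2] for x in p],np.float32)
            R=cv2.minAreaRect(q)
            print(n,nm,np.round(c,1),s[4],np.round(onplane(n,c,.028),3),"rect",np.round(R[0],3),np.round(R[1],3),round(R[2],1))
E
```

```text
scene yellow [196.5 222. ] 12 [ 0.362 -0.223  0.028] rect [ 0.358 -0.222] [0.012 0.009] 59.0
scene yellow [137.  252.8] 48 [ 0.379 -0.449  0.028] rect [ 0.373 -0.448] [0.026 0.026] 15.0
scene yellow [199.9 280.2] 32 [ 0.584 -0.312  0.028] rect [ 0.581 -0.312] [0.019 0.019] 64.9
scene green [192.6 225.8] 112 [ 0.371 -0.242  0.028] rect [ 0.364 -0.239] [0.037 0.065] 11.5
scene green [132.  248.2] 484 [ 0.352 -0.457  0.028] rect [ 0.351 -0.455] [0.13 0.07] 12.4
scene green [195.7 275.8] 297 [ 0.562 -0.317  0.028] rect [ 0.562 -0.315] [0.096 0.051] 6.7
side yellow [332.3 173.7] 12 [ 0.585 -0.312  0.028] rect [ 0.589 -0.319] [0.017 0.013] 37.6
side yellow [404.6 173.1] 23 [ 0.392 -0.466  0.028] rect [ 0.393 -0.474] [0.024 0.02 ] 37.6
side yellow [ 82.6 252.8] 23 [0.894 0.435 0.028] rect [0.902 0.431] [0.011 0.019] 81.1
side yellow [ 73.4 265.6] 51 [0.87  0.478 0.028] rect [0.876 0.474] [0.03  0.018] 82.7
side yellow [ 68.3 276.6] 38 [0.845 0.509 0.028] rect [0.852 0.506] [0.022 0.015] 81.8
side green [389.5 147.6] 17 [ 0.513 -0.609  0.028] rect [ 0.516 -0.618] [0.011 0.034] 24.6
side gree
[... 285 characters left out ...]
8.4] 116 [ 0.55  -0.3    0.028] rect [ 0.559 -0.313] [0.089 0.05 ] 5.8
side green [384.  209.6] 76 [ 0.353 -0.222  0.028] rect [ 0.356 -0.227] [0.034 0.064] 11.6
side green [150.6 301.8] 183 [0.622 0.447 0.028] rect [0.629 0.443] [0.058 0.029] 13.8
side green [104.  366.7] 251 [0.561 0.619 0.028] rect [0.567 0.616] [0.025 0.064] 26.6
side orange [512.3  26.6] 33 [ 0.617 -2.937  0.028] rect [ 0.617 -2.962] [0.048 0.268] 5.3
side orange [526.3  27.8] 12 [ 0.527 -2.966  0.028] rect [ 0.536 -3.02 ] [0.02  0.202] 12.0
side orange [519.2  28.4] 20 [ 0.564 -2.911  0.028] rect [ 0.569 -2.93 ] [0.042 0.152] 2.3
side orange [255.9 201.6] 48 [ 0.686 -0.023  0.028] rect [ 0.691 -0.029] [0.014 0.06 ] 9.1
```

View pics/crop1.png

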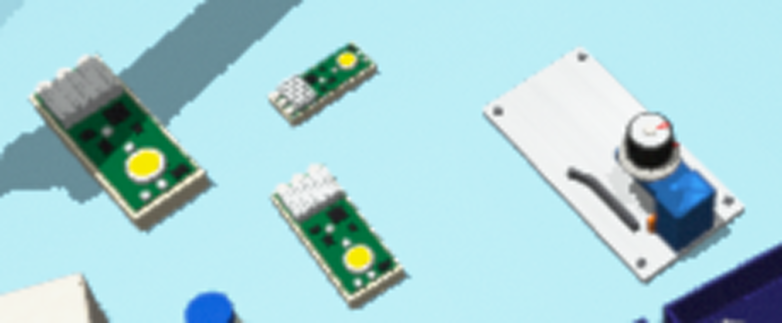

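Crop: large module at (120,140) in the crop, grey heat sink; small one at (325,85); medium at (340,240); fixture bed corners about (484,108), (580,50), (743,210) and (645,280). Computing the sizes:

Run:
```python
from h import *
c=lambda x,y,z:onplane("scene",((x+.5)/3.4-.5+95,(y+.5)/3.4-.5+205),z)
for nm,z,(nl,nr,rl) in(("large",.02,((138,220),(210,175),(35,98))),("med",.018,((352,297),(406,267),(274,200)))):
    a,b,d=[c(*p,z) for p in(nl,nr,rl)]
    v=a-d; print(nm,"w",np.linalg.norm(a-b),"l",np.linalg.norm(v),"yaw",np.arctan2(v[1],v[0]),"nose",(a+b)/2)
P=[c(*p,.012) for p in((484,108),(580,50),(743,210),(645,280))]
print(np.round(P,4)); print([round(np.linalg.norm(P[i]-P[(i+1)%4]),4) for i in range(4)])
f=(P[2]+P[3]-P[0]-P[1])/2; print("yaw",np.arctan2(f[1],f[0]),"ctr",np.mean(P,0))
s,d=[cv2.imread(f"pics/{n}0.png") for n in("scene","side")]
ys,yd=(137.,252.8),(404.6,173.1); print("boss L",tri(ray("scene",ys),ray("side",yd)))
print("boss M",tri(ray("scene",(199.9,280.2)),ray("side",(332.3,173.7))))
# knob white counter top via both views, red bar
for n,im in(("scene",s),("side",d)):
    for c0,st,k in blobs(im,(0,0,150),(180,60,255),8):
        if (n=="scene" and 270<c0[0]<300 and 225<c0[1]<260) or(n=="side" and 250<c0[0]<285 and 165<c0[1]<190): print(n,c0,st)
```

```text
large w 0.08023263177975036 l 0.19855231712203436 yaw 0.2027473404602754 nose [ 0.42552354 -0.43694411  0.02      ]
med w 0.05744903868690629 l 0.13850213153902874 yaw 0.14864531520485083 nose [ 0.61275444 -0.30515664  0.018     ]
[[ 0.4807 -0.1253  0.012 ]
 [ 0.466  -0.0037  0.012 ]
 [ 0.7194  0.0341  0.012 ]
 [ 0.7366 -0.088   0.012 ]]
[np.float64(0.1225), np.float64(0.2561), np.float64(0.1233), np.float64(0.2586)]
yaw 0.14662120906736217 ctr [ 0.60066931 -0.04571858  0.012     ]
boss L [ 0.38605907 -0.44914605  0.03758233]
boss M [ 0.58472474 -0.31186013  0.02827392]
scene [298.94117647 240.5       ] [294 236   9  13  34]
```

The medium module fits: about 58 x 139 by the edges and its boss top at 28 mm, against 37.6 mm for the large one. The crop shows it with the yellow boss towards +x, roughly parallel to the fixture. I'll go above it.

{"api": "carry_out", "payload": {
  "commands": [
    [[0.041, -0.023, 0], 0, 0],
    [[0.041, -0.023, 0], 0, 0],
    [[0.041, -0.023, 0], 0, 0],
    [[0.041, -0.023, 0], 0, 0],
    [[0.041, -0.023, 0], 0, 0],
    [[0.041, -0.023, 0], 0, 0],
    [[0.041, -0.023, 0], 0, 0],
    [[0.041, -0.023, 0], 0, 0]
  ]
}}

```text
clock: 0.9
eef_pos: [0.4958, -0.3199, 0.2311]
tcp_rot: [0.979, 0.201, -0.0, -0.0]
ft_force: [0.3, -0.3, -0.2]
finger_gap: 1.002
gripper_force: 0.0
```

{"api": "carry_out", "payload": {
  "commands": [
    [[0, 0, 0], 8, 0],
    [[0, 0, 0], 8, 0],
    [[0, 0, 0], 0, 0]
  ]
}}

```text
clock: 1.2
eef_pos: [0.4952, -0.3212, 0.2309]
tcp_rot: [0.998, 0.063, -0.0, -0.0]
ft_force: [-0.8, 0.0, 0.1]
finger_gap: 0.998
gripper_force: 0.0
```

Run:
```python
from h import *
s=r.get_state();m=r.camera_model("wrist");im=r.camera("wrist");cv2.imwrite("pics/w1.png",im)
print(s["clock"],s["eef_pos"],s["tcp_rot"],s["joint_pos"]);print(m)
np.save("w1.npy",m["T"])
```

```text
1.2 [ 0.49516696 -0.32115651  0.230888  ] [ 9.98010713e-01  6.30429347e-02 -4.37637409e-04 -1.16455423e-04] [ 0.51479981  0.34072909 -0.05727531  1.76154373  0.02244646  1.04082086
 -0.99518139]
{'mtx': array([[328.16547719,   0.        , 273.44868101],
       [  0.        , 328.16547719, 210.99905788],
       [  0.        ,   0.        ,   1.        ]]), 'T': array([[ 0.12477946,  0.93980396,  0.31811727,  0.5756408 ],
       [-0.99218223,  0.1188783 ,  0.03797866, -0.310893  ],
       [-0.00212475, -0.32036926,  0.94729036,  0.37326245],
       [ 0.        ,  0.        ,  0.        ,  1.        ]])}
```

View pics/w1.png

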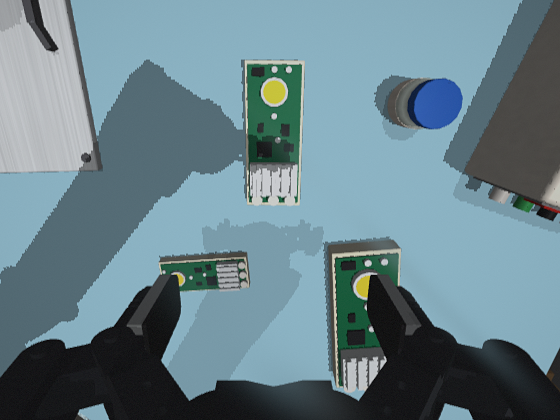

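The wrist view shows the target at (274,130) with its boss at (274,92) and its heat sink at the near end, the small one at (205,272), the large one at (365,310), and the fixture at the left edge.

Run:
```python
from h import *
im=cv2.imread("pics/w1.png"); m=dict(mtx=r.camera_model("wrist")["mtx"],T=np.load("w1.npy"))
hsv=cv2.cvtColor(im,cv2.COLOR_BGR2HSV)
print(hsv[62,272],hsv[130,247],hsv[230,400],hsv[120,180],hsv[150,320])
for nm,lo,hi in(("yellow",(22,120,120),(34,255,255)),("green",(45,90,20),(85,255,255))):
    for c,s,k in blobs(im,lo,hi,200):
        q=np.array([onplane("wrist",x,.020,m)[:2] for x in np.argwhere(k)[:,::-1]],np.float32); R=cv2.minAreaRect(q)
        print(nm,c,s[4],onplane("wrist",c,.028,m),np.round(R[0],4),np.round(R[1],4),R[2])
# tray outline: not background cyan, in window
k=(~cv2.inRange(hsv,(85,40,0),(110,255,255)))&255
w=np.zeros_like(k);w[50:215,225:325]=k[50:215,225:325]
n,l,s,c=cv2.connectedComponentsWithStats(w);i=1+np.argmax(s[1:,4]);print(s[i])
q=np.array([onplane("wrist",x,.020,m)[:2] for x in np.argwhere(l==i)[:,::-1]],np.float32);R=cv2.minAreaRect(q);print(R)
```

```text
[ 32  16 204] [ 17  37 124] [ 99  73 196] [ 99  71 118] [ 99  73 195]
yellow [273.8516624   91.60869565] 391 [ 0.58341273 -0.30957788  0.028     ] [ 0.5831 -0.3093] [0.0209 0.0213] 7.162495136260986
yellow [363.02380952 285.92857143] 210 [ 0.37882112 -0.44349447  0.028     ] [ 0.3739 -0.4455] [0.0282 0.015 ] 6.9048027992248535
green [273.9875877  114.27415003] 3706 [ 0.56208164 -0.31240742  0.028     ] [ 0.5557 -0.3128] [0.1071 0.054 ] 6.8322343826293945
green [357.32187271 300.62179956] 2734 [ 0.35777455 -0.44092869  0.028     ] [ 0.3195 -0.4624] [0.1961 0.0747] 12.180301666259766
green [193.49402823 273.95765472] 921 [ 0.3694059 -0.2403238  0.028    ] [ 0.3614 -0.2361] [0.0374 0.0702] 11.3240385055542
[ 244   60   61  146 8227]
((0.5383399724960327, -0.3147926330566406), (0.1500399261713028, 0.06002352386713028), 6.658448696136475)
```

{"api": "carry_out", "payload": {
  "commands": [
    [[-0.0035, -0.0013, 0.04], 0.6, 0],
    [[0, 0, 0.04], 0, 0],
    [[0, 0, 0.04], 0, 0],
    [[0, 0, 0.04], 0, 0],
    [[0, 0, 0.04], 0, 0],
    [[0, 0, 0.024], 0, 0],
    [[0, 0, 0.006], 0, 0],
    [[0, 0, 0], 0, 0]
  ]
}}

```text
clock: 2.05
eef_pos: [0.491, -0.3209, 0.0007]
tcp_rot: [0.998, 0.059, -0.001, -0.0]
ft_force: [0.9, -0.2, 0.9]
finger_gap: 1.006
gripper_force: 0.0
```

{"api": "carry_out", "payload": {
  "commands": [
    [[0, 0, 0.003], 0, 60],
    [[0, 0, 0], 0, 110],
    [[0, 0, 0], 0, 160],
    [[0, 0, 0], 0, 200],
    [[0, 0, 0], 0, 200],
    [[0, 0, 0], 0, 200]
  ],
  "squeeze": 50
}}

```text
clock: 2.65
eef_pos: [0.4926, -0.3215, -0.0001]
tcp_rot: [0.998, 0.058, 0.001, 0.001]
ft_force: [-0.8, 0.3, 7.1]
finger_gap: 0.689
gripper_force: 55.2
```

{"api": "carry_out", "payload": {
  "commands": [
    [[0, 0, 0], 0, 60],
    [[0, 0, 0], 0, 0],
    [[0, 0, -0.006], 0, 0],
    [[0, 0, 0], 0, 200],
    [[0, 0, 0], 0, 200],
    [[0, 0, 0], 0, 200],
    [[0, 0, 0], 0, 200],
    [[0, 0, 0], 0, 200]
  ],
  "squeeze": 60
}}

```text
clock: 3.45
eef_pos: [0.4918, -0.321, 0.005]
tcp_rot: [0.998, 0.058, 0.0, 0.0]
ft_force: [-1.0, 1.5, 6.8]
finger_gap: 0.68
gripper_force: 64.1
```

{"api": "carry_out", "payload": {
  "commands": [
    [[0, 0, -0.03], 0, 200],
    [[0, 0, -0.04], 0, 200],
    [[0, 0, -0.04], 0, 200],
    [[0, 0, -0.02], 0, 200],
    [[0, 0, 0], 0, 200]
  ]
}}

```text
clock: 3.95
eef_pos: [0.4931, -0.3218, 0.1372]
tcp_rot: [0.998, 0.058, 0.002, 0.001]
ft_force: [0.6, -0.5, -3.1]
finger_gap: 0.68
gripper_force: 66.0
```

{"api": "carry_out", "payload": {
  "commands": [
    [[0.017, -0.026, -0.025], 0, 200],
    [[0.017, -0.026, -0.025], 0, 200],
    [[0.017, -0.026, -0.025], 0, 200],
    [[0.017, -0.026, -0.025], 0, 200],
    [[0, 0, 0], 0, 200],
    [[0, 0, 0], 0, 200]
  ]
}}

```text
clock: 4.55
eef_pos: [0.5468, -0.2085, 0.2328]
tcp_rot: [0.998, 0.059, -0.001, -0.0]
ft_force: [-0.7, 0.3, -2.5]
finger_gap: 0.68
gripper_force: 65.9
```

Run:
```python
from h import *
s=r.get_state();m=r.camera_model("wrist");im=r.camera("wrist");cv2.imwrite("pics/w2.png",im)
print(s["clock"],s["eef_pos"],s["tcp_rot"],s["ft_force"],s["torque"]);np.save("w2.npy",m["T"])
```

```text
4.55 [ 0.54676422 -0.20854779  0.23284228] [ 9.98251211e-01  5.91061039e-02 -9.37878755e-04 -3.29001235e-04] [-0.74650703  0.30056355 -2.52102756] [-0.04086936  0.16935078 -0.07703388]
```

View pics/w2.png

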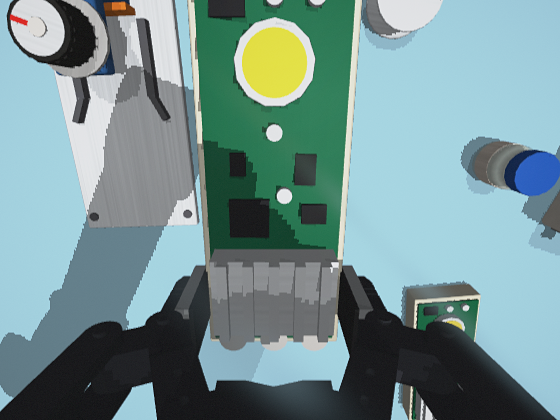

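The wrist view shows the knob counter at (38,28), guide mouths at (80,122) and (168,117), and the bed's rear corners at (90,228) and (198,222). The module is held square, boss at (274,62).

Run:
```python
from h import *
im=cv2.imread("pics/w2.png"); m=dict(mtx=r.camera_model("wrist")["mtx"],T=np.load("w2.npy"))
S=cv2.GaussianBlur(cv2.cvtColor(im,cv2.COLOR_BGR2HSV),(3,3),0)[...,1].astype(int); bed=S<40
P=lambda u,v,z=.012:onplane("wrist",(u,v),z,m)[:2]
L,Rr,B=[],[],[]
for v in range(130,212,3):
    a=[u for u in range(55,130) if bed[v,u:u+4].all()];L.append(P(a[0]-.5,v))
    a=[u for u in range(140,203) if bed[v,u-3:u+1].all()];Rr.append(P(a[-1]+.5,v))
for u in range(100,190,3):
    a=[v for v in range(200,240) if bed[v-3:v+1,u].all()];B.append(P(u,a[-1]+.5))
def fit(q):
    vx,vy,x,y=cv2.fitLine(np.array(q,np.float32),cv2.DIST_HUBER,0,.01,.01).ravel();return np.array([x,y]),np.arctan2(vy,vx)
for q in(L,Rr,B): print(fit(q))
(l,al),(rr,ar),(b,ab)=fit(L),fit(Rr),fit(B)
yaw=(al+ar)/2; d=np.array([np.cos(yaw),np.sin(yaw)]);n=np.array([-d[1],d[0]])
w=(l-rr)@n;c=(l@n+rr@n)/2;bx=b@d;print("yaw",yaw,"width",w,"origin(bed)",d*(bx+.16)+n*c)
for cc,s,k in blobs(im,(0,0,140),(180,50,255),20):
    if cc[0]<70 and cc[1]<60: print("white",cc,s,"knob",P(*cc,.124),"origin",P(*cc,.124)-.03*d)
for cc,s,k in blobs(im,(22,120,120),(34,255,255),1000):print("boss",cc,onplane("wrist",cc,.2558,m))
for cc,s,k in blobs(im,(8,150,80),(20,255,255),20):
    print("orange",cc,s)
```

```text
(array([0.52301687, 0.01278691], dtype=float32), np.float32(0.1488946))
(array([ 0.5479003 , -0.12396269], dtype=float32), np.float32(-0.0413926))
(array([ 0.46799073, -0.06133245], dtype=float32), np.float32(-1.4223733))
yaw 0.053751 width 0.13788898 origin(bed) [ 0.6276462  -0.05062794]
white [37.94199738 26.82773659] [  11    0   54   56 2293] knob [ 0.65521154 -0.03384542] origin [ 0.62525487 -0.03545717]
boss [274.00808701  62.10429448] [ 0.63918877 -0.19750064  0.2558    ]
orange [117.9273743    8.70670391] [104   2  31  14 358]
```

{"api": "carry_out", "payload": {
  "commands": [
    [[-0.0165, -0.0388, 0], 0, 200],
    [[-0.0165, -0.0388, 0], 0, 200],
    [[-0.0165, -0.0388, 0], 0, 200],
    [[-0.0165, -0.0388, 0], 0, 200],
    [[0, 0, 0.03], -1.7, 200],
    [[0, 0, 0.04], 0, 200],
    [[0, 0, 0.03], 0, 200],
    [[0, 0, 0], 0, 200]
  ]
}}

```text
clock: 5.4
eef_pos: [0.4587, -0.0643, 0.1296]
tcp_rot: [0.997, 0.072, -0.005, -0.001]
ft_force: [-0.6, 0.6, -2.4]
finger_gap: 0.683
gripper_force: 66.0
```

Run:
```python
from h import *
s=r.get_state();m=r.camera_model("wrist");im=r.camera("wrist")
c=r.camera("scene")[200:300,210:330]
cv2.imwrite("pics/w3.png",np.hstack([im[:300],cv2.resize(c,(240,300))]))
print(s["clock"],s["eef_pos"],s["tcp_rot"],s["ft_force"],s["torque"],s["joint_pos"]);np.save("w3.npy",m["T"])
h=2*np.arctan2(s["tcp_rot"][1],s["tcp_rot"][0]);print("heading",h)
for cc,st,k in blobs(im,(22,120,120),(34,255,255),500):print("boss",cc,onplane("wrist",cc,s["eef_pos"][2]-.005+.028,m))
# fixture knob counter & expected projections
d=np.array([np.cos(.1487),np.sin(.1487)]);n=np.array([-d[1],d[0]])
for x,y,z in((30,0,124),(-39,42,24),(-39,-42,24),(-160,65,12)):
    w=np.r_[[.626,-.0378]+d*x/1e3+n*y/1e3,z/1e3];print((x,y,z),proj(w,m).round(1))
```

```text
5.4 [ 0.458741   -0.06426705  0.1296233 ] [ 9.97398198e-01  7.18807382e-02 -5.45253481e-03 -5.14685799e-04] [-0.55070131  0.58985862 -2.35826845] [-0.02987272  0.14981618 -0.00610685] [ 0.16361596  0.28285137 -0.18406342  2.1252576   0.07440589  0.75035933
 -1.49522492]
heading 0.14388772556496826
boss [273.97408749  62.12203957] [ 0.550984   -0.05081208  0.1526233 ]
(30, 0, 124) [ 266.6 -307.8]
(-39, 42, 24) [208.2  20.5]
(-39, -42, 24) [334.8  19.6]
(-160, 65, 12) [193.5 191.4]
```

View pics/w3.png

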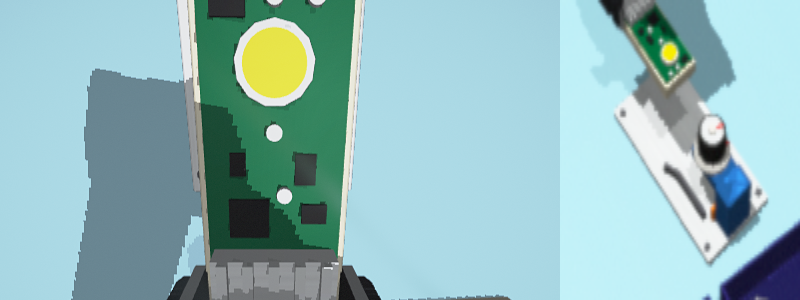

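The module is over the bed about 1.6 mm right of the centre line, with its boss at (274,62). Correcting that and lowering.

{"api": "carry_out", "payload": {
  "commands": [
    [[0.002, -0.0016, 0.03], -0.3, 200],
    [[0, 0, 0.03], 0, 200],
    [[0, 0, 0.03], 0, 200],
    [[0, 0, 0.01], 0, 200],
    [[0, 0, 0], 0, 200],
    [[0, 0, 0], 0, 200]
  ]
}}

```text
clock: 6.1
eef_pos: [0.4666, -0.0615, 0.0357]
tcp_rot: [0.997, 0.075, 0.001, 0.0]
ft_force: [-0.4, -0.9, -2.3]
finger_gap: 0.684
gripper_force: 66.0
```

{"api": "carry_out", "payload": {
  "commands": [
    [[-0.006, 0, 0.008], 0, 200],
    [[0, 0, 0.006], 0, 200],
    [[0, 0, 0.002], 0, 200],
    [[0, 0, 0], 0, 200],
    [[0, 0, 0], 0, 200]
  ]
}}

```text
clock: 6.6
eef_pos: [0.4595, -0.0621, 0.0184]
tcp_rot: [0.997, 0.075, 0.0, -0.0]
ft_force: [-0.2, 0.2, -2.6]
finger_gap: 0.687
gripper_force: 66.1
```

{"api": "carry_out", "payload": {
  "commands": [
    [[0, 0, 0.0015], 0, 200],
    [[0, 0, 0], 0, 200]
  ]
}}

```text
clock: 6.8
eef_pos: [0.4598, -0.0621, 0.0171]
tcp_rot: [0.997, 0.075, 0.0, 0.0]
ft_force: [-0.7, 0.5, -0.3]
finger_gap: 0.683
gripper_force: 66.3
```

{"api": "carry_out", "payload": {
  "commands": [
    [[0.01, 0, 0.0003], 0, 200],
    [[0.012, 0, 0], 0, 200],
    [[0.012, 0, 0], 0, 200],
    [[0.012, 0, 0], 0, 200],
    [[0.012, 0, 0], 0, 200],
    [[0, 0, 0], 0, 200]
  ]
}}

```text
clock: 7.4
eef_pos: [0.5186, -0.0532, 0.017]
tcp_rot: [0.997, 0.075, 0.001, 0.0]
ft_force: [1.8, -0.3, 2.3]
finger_gap: 0.678
gripper_force: 66.6
```

{"api": "carry_out", "payload": {
  "commands": [
    [[0.01, 0, 0], 0, 200],
    [[0.01, 0, 0], 0, 200],
    [[0.01, 0, 0], 0, 200],
    [[0.006, 0, 0], 0, 200],
    [[0, 0, 0], 0, 200],
    [[0, 0, 0], 0, 200]
  ],
  "squeeze": 25
}}

```text
clock: 8.0
eef_pos: [0.5517, -0.0485, 0.017]
tcp_rot: [0.997, 0.075, -0.001, 0.0]
ft_force: [-4.3, -0.5, 8.9]
finger_gap: 0.681
gripper_force: 67.4
```

{"api": "carry_out", "payload": {
  "commands": [
    [[0.002, 0, -0.0007], 0, 200],
    [[0.002, 0, 0], 0, 200],
    [[0.002, 0, 0], 0, 200],
    [[0.001, 0, 0], 0, 200],
    [[0, 0, 0], 0, 200],
    [[0, 0, 0], 0, 200]
  ]
}}

```text
clock: 8.6
eef_pos: [0.5594, -0.0469, 0.0171]
tcp_rot: [0.997, 0.075, 0.0, -0.0]
ft_force: [-0.7, 0.2, -1.3]
finger_gap: 0.679
gripper_force: 66.3
```

{"api": "carry_out", "payload": {
  "commands": [
    [[0.001, 0, 0.0002], 0, 200],
    [[0.001, 0, 0], 0, 200],
    [[0, 0, 0], 0, 200],
    [[0, 0, 0], 0, 200]
  ]
}}

```text
clock: 9.0
eef_pos: [0.5609, -0.0467, 0.0171]
tcp_rot: [0.997, 0.075, -0.0, 0.0]
ft_force: [-2.8, 0.1, 3.7]
finger_gap: 0.682
gripper_force: 66.7
```

{"api": "carry_out", "payload": {
  "commands": [
    [[0.0007, 0, 0], 0, 200],
    [[0.0007, 0, 0], 0, 200],
    [[0, 0, 0], 0, 200],
    [[0, 0, 0], 0, 200]
  ]
}}

```text
clock: 9.4
eef_pos: [0.5623, -0.0466, 0.0171]
tcp_rot: [0.997, 0.075, -0.0, 0.0]
ft_force: [-4.9, 0.2, 5.8]
finger_gap: 0.681
gripper_force: 66.8
```

{"api": "carry_out", "payload": {
  "commands": [
    [[0.0007, 0, -0.0004], 0, 200],
    [[0.0005, 0, 0], 0, 200],
    [[0, 0, 0], 0, 200],
    [[0, 0, 0], 0, 200]
  ]
}}

```text
clock: 9.8
eef_pos: [0.5638, -0.0463, 0.0172]
tcp_rot: [0.997, 0.075, 0.0, -0.0]
ft_force: [-0.9, -0.3, -1.0]
finger_gap: 0.682
gripper_force: 66.1
```

{"api": "carry_out", "payload": {
  "commands": [
    [[0.0005, 0, 0], 0, 200],
    [[0, 0, 0], 0, 200],
    [[0, 0, 0], 0, 200]
  ]
}}

```text
clock: 10.1
eef_pos: [0.5638, -0.0462, 0.0172]
tcp_rot: [0.997, 0.075, -0.0, 0.0]
ft_force: [-2.9, -0.8, -1.5]
finger_gap: 0.684
gripper_force: 66.2
```

{"api": "carry_out", "payload": {
  "commands": [
    [[0.0005, 0, 0], 0, 200],
    [[0, 0, 0], 0, 200],
    [[0, 0, 0], 0, 200]
  ]
}}

```text
clock: 10.4
eef_pos: [0.5638, -0.0463, 0.0171]
tcp_rot: [0.997, 0.075, -0.001, 0.0]
ft_force: [-5.2, -0.7, -1.1]
finger_gap: 0.685
gripper_force: 66.3
```

It is home: 5 N at the stop, and the TCP no longer advances. Settle it, release and rise.

{"api": "carry_out", "payload": {
  "commands": [
    [[0, 0, 0.0005], 0, 200],
    [[0, 0, 0], 0, 120],
    [[0, 0, 0], 0, 60],
    [[0, 0, 0], 0, 0],
    [[0, 0, 0], 0, 0],
    [[0, 0, 0], 0, 0]
  ]
}}

```text
clock: 11.0
eef_pos: [0.5656, -0.046, 0.0172]
tcp_rot: [0.997, 0.075, 0.001, -0.0]
ft_force: [0.3, -0.7, -0.4]
finger_gap: 0.999
gripper_force: 0.0
```

{"api": "carry_out", "payload": {
  "commands": [
    [[0, 0, -0.02], 0, 0],
    [[0, 0, -0.04], 0, 0],
    [[0, 0, -0.045], 0, 0],
    [[0, 0, -0.045], 0, 0],
    [[0, 0, -0.04], 0, 0],
    [[0, 0, -0.02], 0, 0],
    [[0, 0, 0], 0, 0],
    [[0, 0, 0], 0, 0]
  ]
}}

```text
clock: 11.8
eef_pos: [0.5648, -0.0461, 0.227]
tcp_rot: [0.997, 0.075, 0.0, 0.0]
ft_force: [-0.5, -0.1, -0.4]
finger_gap: 0.997
gripper_force: 0.0
```

Run:
```python
from h import *
s=r.get_state();m=r.camera_model("wrist");im=r.camera("wrist");cv2.imwrite("pics/w4.png",im);np.save("w4.npy",m["T"])
print(s["clock"],s["eef_pos"],s["tcp_rot"],s["joint_pos"])
for cc,st,k in blobs(im,(22,120,120),(34,255,255),60):print("boss",cc,st)
d=np.array([np.cos(.1487),np.sin(.1487)]);n=np.array([-d[1],d[0]])
for x,y,z in((30,0,124),(30,0,40)):
    w=np.r_[[.626,-.0378]+d*x/1e3+n*y/1e3,z/1e3];print((x,y,z),w,proj(w,m).round(1))
for cc,st,k in blobs(im,(0,0,150),(180,40,255),30):
    print("white",cc.round(1),st,onplane("wrist",cc,.124,m).round(4))
```

```text
11.8 [ 0.5648157  -0.04609022  0.22695923] [9.97151632e-01 7.54217573e-02 4.19315156e-04 7.01908192e-05] [ 0.117867    0.31197025 -0.18061364  1.81460497  0.06489905  1.01987409
 -1.50797429]
boss [379.25 353.25] [375 349  10   9  68]
boss [556.8028169  367.70422535] [553 360   7  15  71]
(30, 0, 124) [ 0.65566894 -0.03335542  0.124     ] [275.7  84.2]
(30, 0, 40) [ 0.65566894 -0.03335542  0.04      ] [275.3  88.4]
white [222.6  60. ] [ 208   13   32  108 2225] [0.6655 0.0049 0.124 ]
white [289.9 170. ] [  217    13   125   245 13866] [ 0.5973 -0.0532  0.124 ]
white [556.5  58.9] [553  38   7  41 212] [ 0.7002 -0.2202  0.124 ]
white [275.3  84.4] [ 250   57   50   55 2057] [ 0.6555 -0.0331  0.124 ]
white [552.4  83.5] [544  81  16   5  46] [ 0.6849 -0.224   0.124 ]
white [243.9 102.9] [241  99   6  11  32] [ 0.64   -0.0129  0.124 ]
white [245. 124.] [244 114   3  22  44] [ 0.6257 -0.0154  0.124 ]
white [540.9 339.7] [529 335  31  21  98] [ 0.4776 -0.3041  0.124 ]
white [363.6 349. ] [363 337   4  27  39] [ 0.4433 -0.1476  0.124 ]
white [554.  367.1] [550 357  10  20  56] [ 0.4498 -0.3289  0.124 ]
```

View pics/w4.png

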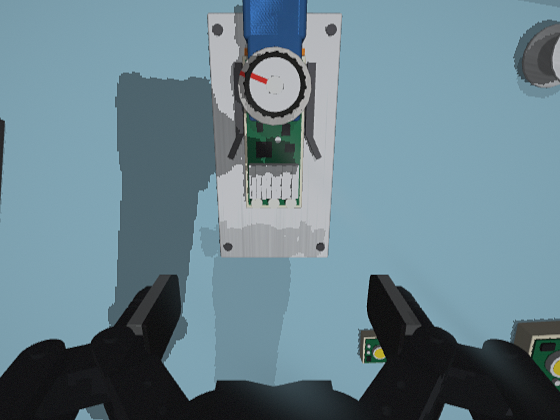

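The knob's white top is at (275,84), as predicted, and the module lies between the guides. Go over the knob and wind the wrist back.

{"api": "carry_out", "payload": {
  "commands": [
    [[0.0305, 0.0003, 0], 0, 0],
    [[0.0305, 0.0003, 0], 0, 0],
    [[0.0305, 0.0003, 0], 0, 0],
    [[0, 0, 0], -8.5, 0],
    [[0, 0, 0], -8.5, 0],
    [[0, 0, 0], -8.5, 0],
    [[0, 0, 0], -8.5, 0],
    [[0, 0, 0], -8.5, 0]
  ]
}}

```text
clock: 12.65
eef_pos: [0.6544, -0.0332, 0.2246]
tcp_rot: [0.901, 0.435, -0.002, -0.001]
ft_force: [-0.6, -0.3, -0.6]
finger_gap: 0.999
gripper_force: 0.0
```

{"api": "carry_out", "payload": {
  "commands": [
    [[0, 0, 0], -8.5, 0],
    [[0, 0, 0], -8.5, 0],
    [[0, 0, 0], -8.5, 0],
    [[0, 0, 0], -8.5, 0],
    [[0, 0, 0], -8.5, 0],
    [[0, 0, 0], -8.5, 0],
    [[0, 0, 0], -8.5, 0],
    [[0, 0, 0], -8.5, 0]
  ]
}}

```text
clock: 13.45
eef_pos: [0.6544, -0.0332, 0.2247]
tcp_rot: [0.504, 0.864, -0.001, -0.002]
ft_force: [-0.5, 0.5, 0.6]
finger_gap: 1.003
gripper_force: 0.0
```

{"api": "carry_out", "payload": {
  "commands": [
    [[0, 0, 0], -8.5, 0],
    [[0, 0, 0], -8.5, 0],
    [[0, 0, 0], -8.5, 0],
    [[0, 0, 0], -8.5, 0],
    [[0, 0, 0], -8.5, 0],
    [[0, 0, 0], -8.5, 0],
    [[0, 0, 0], -8.5, 0],
    [[0, 0, 0], -8.5, 0]
  ]
}}

```text
clock: 14.25
eef_pos: [0.6545, -0.0332, 0.2247]
tcp_rot: [-0.066, 0.998, 0.0, -0.002]
ft_force: [-0.3, -0.1, -0.0]
finger_gap: 1.003
gripper_force: 0.0
```

{"api": "carry_out", "payload": {
  "commands": [
    [[0, 0, 0], -8.5, 0],
    [[0, 0, 0], -8.5, 0],
    [[0, 0, 0], -8.5, 0],
    [[0, 0, 0], -8.5, 0],
    [[0, 0, 0], 0, 0],
    [[0, 0, 0], 0, 0],
    [[0, 0, 0], 0, 0]
  ]
}}

```text
clock: 14.95
eef_pos: [0.6551, -0.0332, 0.2262]
tcp_rot: [-0.35, 0.937, 0.0, -0.0]
ft_force: [-0.8, 0.6, 0.5]
finger_gap: 0.998
gripper_force: 0.0
```

Run:
```python
from h import *
s=r.get_state();print(s["clock"],s["eef_pos"],s["tcp_rot"],s["joint_pos"],s["torque"])
q=s["tcp_rot"];h=2*np.arctan2(q[1],q[0]);d=np.array([.6555,-.0332])-s["eef_pos"][:2]
print("h",h,"tool dx,dy",d@[np.cos(h),np.sin(h)],d@[np.sin(h),-np.cos(h)])
```

```text
14.95 [ 0.65509391 -0.03321389  0.22620659] [-3.50166892e-01  9.36687200e-01  2.72170878e-04 -4.04128676e-04] [ 0.59060908  0.62961436 -0.95639363  1.56105011  0.53451777  1.2335993
  1.82984276] [-0.019632    0.00326476  0.03758633]
h 3.8570912823311403 tool dx,dy -0.0003156129499228919 -0.00025591321017661805
```

{"api": "carry_out", "payload": {
  "commands": [
    [[-0.0003, -0.0003, 0.03], 0, 0],
    [[0, 0, 0.04], 0, 0],
    [[0, 0, 0.04], 0, 0],
    [[0, 0, 0.017], 0, 0],
    [[0, 0, 0.006], 0, 0],
    [[0, 0, 0], 0, 0],
    [[0, 0, 0], 0, 0]
  ]
}}

```text
clock: 15.65
eef_pos: [0.6571, -0.0328, 0.0959]
tcp_rot: [-0.351, 0.936, -0.0, 0.001]
ft_force: [0.5, -0.2, 0.7]
finger_gap: 1.005
gripper_force: 0.0
```

{"api": "carry_out", "payload": {
  "commands": [
    [[0.0014, 0.0007, 0.0025], 0, 0],
    [[0, 0, 0], 0, 60],
    [[0, 0, 0], 0, 120],
    [[0, 0, 0], 0, 230],
    [[0, 0, 0], 0, 230],
    [[0, 0, 0], 0, 230],
    [[0, 0, 0], 0, 230],
    [[0, 0, 0], 0, 230]
  ],
  "squeeze": 60
}}

```text
clock: 16.45
eef_pos: [0.6549, -0.0341, 0.0922]
tcp_rot: [-0.351, 0.936, -0.001, 0.0]
ft_force: [0.3, -2.3, 5.8]
finger_gap: 0.501
gripper_force: 60.4
```

Run:
```python
from h import *
s=r.get_state()
print(s["clock"],s["eef_pos"],s["ft_force"],s["torque"],s["finger_gap"],s["gripper_force"])
```

```text
16.45 [ 0.6548567  -0.03411109  0.09220493] [ 0.28980922 -2.34686872  5.76806511] [-0.387994    0.14409635 -0.01513298] 0.5009954382105721 60.39308488368988
```

Create t.py:
```python
from cell import r
import numpy as np
s=r.get_state();q=s["tcp_rot"];p=s["eef_pos"]
print(round(s["clock"],2),"h",round(2*np.arctan2(q[1],q[0]),3),"q7",s["joint_pos"][6].round(2),"F",s["ft_force"].round(1),"T",s["torque"].round(3),"p",p.round(4))
```

```text
(no output)
```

{"api": "carry_out", "payload": {
  "commands": [
    [[0, 0, 0], 8, 230],
    [[0, 0, 0], 8, 230],
    [[0, 0, 0], 0, 230],
    [[0, 0, 0], 0, 230]
  ]
}}

```text
clock: 16.85
eef_pos: [0.6546, -0.0337, 0.0922]
tcp_rot: [-0.219, 0.976, -0.0, 0.0]
ft_force: [-1.4, -0.4, 7.6]
finger_gap: 0.498
gripper_force: 60.6
```

```bash
python3 t.py
```

```text
16.85 h 3.583 q7 1.49 F [-1.4 -0.4  7.6] T [-0.194  0.356  0.062] p [ 0.6546 -0.0337  0.0922]
```

{"api": "carry_out", "payload": {
  "commands": [
    [[0, 0, 0], 8, 230],
    [[0, 0, 0], 8, 230],
    [[0, 0, 0], 0, 230],
    [[0, 0, 0], 0, 230]
  ]
}}

```text
clock: 17.25
eef_pos: [0.6545, -0.0331, 0.0921]
tcp_rot: [-0.082, 0.997, -0.0, 0.0]
ft_force: [-0.6, -0.6, 7.3]
finger_gap: 0.499
gripper_force: 60.6
```

```bash
python3 t.py
```

```text
17.25 h 3.305 q7 1.25 F [-0.6 -0.6  7.3] T [-0.042  0.416  0.236] p [ 0.6545 -0.0331  0.0921]
```

{"api": "carry_out", "payload": {
  "commands": [
    [[0, 0, 0], 7, 230],
    [[0, 0, 0], 7, 230],
    [[0, 0, 0], 0, 230],
    [[0, 0, 0], 0, 230]
  ]
}}

```text
clock: 17.65
eef_pos: [0.6545, -0.0326, 0.0922]
tcp_rot: [0.04, 0.999, 0.0, 0.0]
ft_force: [-1.8, 0.1, 7.0]
finger_gap: 0.495
gripper_force: 60.6
```

```bash
python3 t.py
```

```text
17.65 h 3.061 q7 1.03 F [-1.8  0.1  7. ] T [0.152 0.358 0.23 ] p [ 0.6545 -0.0326  0.0922]
```

{"api": "carry_out", "payload": {
  "commands": [
    [[0, 0, 0], 5, 230],
    [[0, 0, 0], 5, 230],
    [[0, 0, 0], 0, 230],
    [[0, 0, 0], 0, 230]
  ]
}}

```text
clock: 18.05
eef_pos: [0.6545, -0.0323, 0.0921]
tcp_rot: [0.127, 0.992, 0.001, 0.0]
ft_force: [-2.3, 0.4, 6.6]
finger_gap: 0.497
gripper_force: 60.6
```

```bash
python3 t.py
```

```text
18.05 h 2.887 q7 0.88 F [-2.3  0.4  6.6] T [0.288 0.325 0.252] p [ 0.6545 -0.0323  0.0921]
```

{"api": "carry_out", "payload": {
  "commands": [
    [[0, 0, 0], 4, 230],
    [[0, 0, 0], 4, 230],
    [[0, 0, 0], 0, 230],
    [[0, 0, 0], 0, 230]
  ]
}}

```text
clock: 18.45
eef_pos: [0.6546, -0.032, 0.0922]
tcp_rot: [0.196, 0.981, 0.001, 0.0]
ft_force: [-1.2, 1.9, 6.3]
finger_gap: 0.499
gripper_force: 60.5
```

```bash
python3 t.py
```

```text
18.45 h 2.748 q7 0.76 F [-1.2  1.9  6.3] T [0.367 0.28  0.238] p [ 0.6546 -0.032   0.0922]
```

{"api": "carry_out", "payload": {
  "commands": [
    [[0, 0, 0], 4, 230],
    [[0, 0, 0], 4, 230],
    [[0, 0, 0], 0, 230],
    [[0, 0, 0], 0, 230]
  ]
}}

```text
clock: 18.85
eef_pos: [0.6547, -0.0318, 0.0922]
tcp_rot: [0.264, 0.965, 0.001, 0.0]
ft_force: [-0.6, 1.9, 6.1]
finger_gap: 0.502
gripper_force: 60.5
```

```bash
python3 t.py
```

```text
18.85 h 2.608 q7 0.64 F [-0.6  1.9  6.1] T [0.445 0.178 0.243] p [ 0.6547 -0.0318  0.0922]
```

{"api": "carry_out", "payload": {
  "commands": [
    [[0, 0, 0], 4, 230],
    [[0, 0, 0], 4, 230],
    [[0, 0, 0], 0, 230],
    [[0, 0, 0], 0, 230]
  ]
}}

```text
clock: 19.25
eef_pos: [0.6549, -0.0316, 0.0922]
tcp_rot: [0.33, 0.944, 0.001, 0.0]
ft_force: [0.2, 2.1, 5.4]
finger_gap: 0.497
gripper_force: 60.5
```

```bash
python3 t.py
```

```text
19.25 h 2.469 q7 0.52 F [0.2 2.1 5.4] T [0.578 0.026 0.235] p [ 0.6549 -0.0316  0.0922]
```

{"api": "carry_out", "payload": {
  "commands": [
    [[0, 0, 0], 4, 230],
    [[0, 0, 0], 4, 230],
    [[0, 0, 0], 0, 230],
    [[0, 0, 0], 0, 230]
  ]
}}

```text
clock: 19.65
eef_pos: [0.6551, -0.0314, 0.0922]
tcp_rot: [0.395, 0.919, 0.001, 0.001]
ft_force: [0.1, 3.9, 6.0]
finger_gap: 0.502
gripper_force: 60.5
```

```bash
python3 t.py
```

```text
19.65 h 2.33 q7 0.4 F [0.1 3.9 6. ] T [ 0.871 -0.125  0.267] p [ 0.6551 -0.0314  0.0922]
```

{"api": "carry_out", "payload": {
  "commands": [
    [[0, 0, 0], 4, 230],
    [[0, 0, 0], 4, 230],
    [[0, 0, 0], 0, 230],
    [[0, 0, 0], 0, 230]
  ]
}}

```text
clock: 20.05
eef_pos: [0.6553, -0.0313, 0.0922]
tcp_rot: [0.458, 0.889, 0.002, 0.001]
ft_force: [1.2, 4.8, 5.4]
finger_gap: 0.499
gripper_force: 60.5
```

```bash
python3 t.py
```

```text
20.05 h 2.191 q7 0.28 F [1.2 4.8 5.4] T [ 1.21  -0.298  0.292] p [ 0.6553 -0.0313  0.0922]
```

{"api": "carry_out", "payload": {
  "commands": [
    [[0, 0, 0], 4, 230],
    [[0, 0, 0], 0, 230],
    [[0, 0, 0], 0, 230]
  ]
}}

```text
clock: 20.35
eef_pos: [0.6554, -0.0312, 0.0922]
tcp_rot: [0.488, 0.873, 0.002, 0.001]
ft_force: [1.8, 5.9, 6.0]
finger_gap: 0.496
gripper_force: 60.6
```

```bash
python3 t.py
```

```text
20.35 h 2.121 q7 0.22 F [1.8 5.9 6. ] T [ 1.26  -0.447  0.389] p [ 0.6554 -0.0312  0.0922]
```

{"api": "carry_out", "payload": {
  "commands": [
    [[0, 0, 0], 4, 230],
    [[0, 0, 0], 0, 230],
    [[0, 0, 0], 0, 230]
  ]
}}

```text
clock: 20.65
eef_pos: [0.6555, -0.0311, 0.0922]
tcp_rot: [0.519, 0.855, 0.002, 0.001]
ft_force: [1.4, 5.5, 5.2]
finger_gap: 0.497
gripper_force: 60.6
```

```bash
python3 t.py
```

```text
20.65 h 2.051 q7 0.16 F [1.4 5.5 5.2] T [ 1.273 -0.506  0.192] p [ 0.6555 -0.0311  0.0922]
```

{"api": "carry_out", "payload": {
  "commands": [
    [[0, 0, 0], 4, 230],
    [[0, 0, 0], 0, 230],
    [[0, 0, 0], 0, 230]
  ]
}}

```text
clock: 20.95
eef_pos: [0.6557, -0.0311, 0.0922]
tcp_rot: [0.548, 0.836, 0.002, 0.001]
ft_force: [2.4, 5.3, 5.1]
finger_gap: 0.499
gripper_force: 60.6
```

```bash
python3 t.py
```

```text
20.95 h 1.981 q7 0.1 F [2.4 5.3 5.1] T [ 1.299 -0.525  0.034] p [ 0.6557 -0.0311  0.0922]
```

{"api": "carry_out", "payload": {
  "commands": [
    [[0, 0, 0], 4, 230],
    [[0, 0, 0], 0, 230],
    [[0, 0, 0], 0, 230]
  ]
}}

```text
clock: 21.25
eef_pos: [0.6558, -0.031, 0.0922]
tcp_rot: [0.577, 0.817, 0.002, 0.001]
ft_force: [2.5, 6.8, 5.1]
finger_gap: 0.502
gripper_force: 60.5
```

```bash
python3 t.py
```

```text
21.25 h 1.912 q7 0.03 F [2.5 6.8 5.1] T [ 1.299 -0.676  0.115] p [ 0.6558 -0.031   0.0922]
```

{"api": "carry_out", "payload": {
  "commands": [
    [[0, 0, 0], 2, 230],
    [[0, 0, 0], 0, 230],
    [[0, 0, 0], 0, 230]
  ]
}}

```text
clock: 21.55
eef_pos: [0.6559, -0.031, 0.0922]
tcp_rot: [0.591, 0.807, 0.002, 0.001]
ft_force: [3.0, 6.2, 4.8]
finger_gap: 0.497
gripper_force: 60.5
```

```bash
python3 t.py
```

```text
21.55 h 1.877 q7 0.0 F [3.  6.2 4.8] T [ 1.298 -0.767  0.131] p [ 0.6559 -0.031   0.0922]
```

The click is clear: 0.39 fell to 0.03 N m, then rose again as the ratchet seated in the next tooth. Release, rise and check.

{"api": "carry_out", "payload": {
  "commands": [
    [[0, 0, 0], 0, 120],
    [[0, 0, 0], 0, 60],
    [[0, 0, 0], 0, 0],
    [[0, 0, 0], 0, 0],
    [[0, 0, 0], 0, 0],
    [[0, 0, -0.01], 0, 0],
    [[0, 0, -0.03], 0, 0],
    [[0, 0, -0.04], 0, 0]
  ]
}}

```text
clock: 22.35
eef_pos: [0.6528, -0.0339, 0.171]
tcp_rot: [0.594, 0.805, -0.001, -0.002]
ft_force: [0.4, 0.1, 0.4]
finger_gap: 1.001
gripper_force: 0.0
```

{"api": "carry_out", "payload": {
  "commands": [
    [[0, 0, -0.04], 0, 0],
    [[-0.03, 0, -0.03], 0, 0],
    [[-0.04, 0, 0], 0, 0],
    [[-0.03, 0, 0], 0, 0],
    [[0, 0, 0], 0, 0],
    [[0, 0, 0], 0, 0]
  ]
}}

```text
clock: 22.95
eef_pos: [0.6836, -0.13, 0.2417]
tcp_rot: [0.594, 0.804, 0.0, -0.0]
ft_force: [0.3, -0.2, 0.8]
finger_gap: 1.001
gripper_force: 0.0
```

```bash
python3 t.py
python3 - <<'E'
from h import *
m=r.camera_model("wrist");im=r.camera("wrist")
u,v=proj([.6555,-.0332,.12],m);print(u,v)
a=max(0,int(v)-100);b=max(0,int(u)-100)
c=cv2.resize(im[a:a+200,b:b+200],(600,600),interpolation=cv2.INTER_CUBIC);cv2.imwrite("pics/w5.png",c)
E
```

```text
22.95 h 1.869 q7 0.22 F [ 0.3 -0.2  0.8] T [ 0.073  0.021 -0.   ] p [ 0.6836 -0.13    0.2417]
277.07303338145454 75.15370212257199
```

View pics/w5.png

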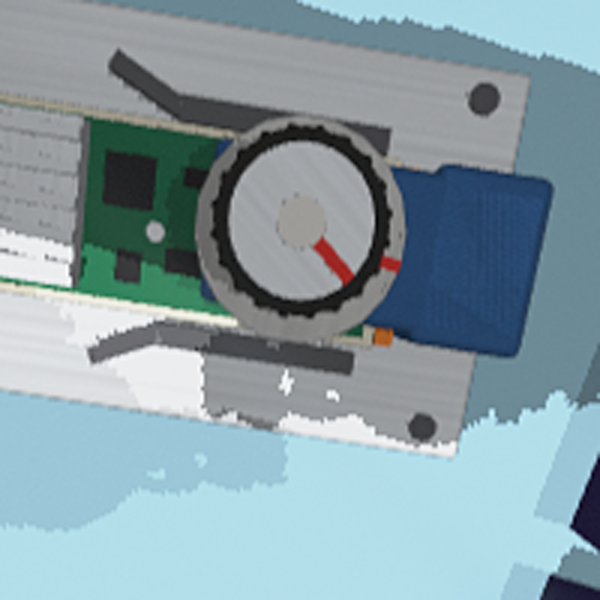

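The bar, at about 53 degrees from (302,220) to (348,282), is about 30 degrees clockwise past the tick at (391,265). That is exactly one click, and the module's nose is at the orange stop.

```bash
python3 -c "
from cell import r
print(r.job_done())"
```

```text
the job is handed in; nothing more can be done
None
```

The ivory module is clamped home against the stop after one ratchet click, with the gripper clear, and I handed the job in at about 23 s; the interface returned no verdict.

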